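Click the honey jar into the jar keeper

TASK

Put the honey jar upright in the open mouth of the wooden jar keeper and slide it along the lane, over the sprung pawl, until the pawl clicks up behind it. Push gently: feel for the click and for the sprung buffer at the far end and do not force the jar against it. Then let go, so that the jar stays caught between pawl and buffer, and leave the other things where they are.

Things in the scene. Friction and masses are not known exactly. Their poses are not given: they have to be found in the camera images.
- honey_jar: The jar to store: round glass honey jar with a red screw lid, 58 mm in diameter, 68 mm high (lid: top 11 mm), 0.15 to 0.3 kg. It narrows to 47 mm at the foot. Origin: centre of its underside; z up. Grip it from above across lid and upper glass.
- keeper: Jar keeper, fixed: a light wooden lane 250 mm long (x), 104 wide (y), origin at the centre of its underside. The jar travels to +x; the mouth is the -x end. Lane floor 24 mm above the worktop, wall tops 40 mm: fingers on the jar's +-y sides must stay above these. Lane 63 mm wide inside from x = -0.07 on, flaring to 85 mm at the mouth. It must not be loaded with over 60 N.
- mouth (a point): Point on the lane floor in the mouth, on the centre line at keeper x = -0.087, 24 mm above the worktop: set the jar's underside here first; it does not yet touch the pawl.
- lane (a point): Point on the lane floor at keeper x = +0.027. The metal catch unit (pawl, then buffer, then an aluminium housing 58 mm wide, 72 mm above the worktop with its knob) is clamped anywhere within 15 mm either way along the lane and this is not reported: the centre of the caught jar lies at keeper x = 0.010 to 0.044, to be found by feel or sight.
- pawl (a joint): Sprung steel flap, 24 mm wide, 40 mm of it out of the lane floor, sloping up to 20 mm at its far end (hinged under the floor). 0 rad: up; 0.25: flush with the floor, as under the jar. Pressing its tip takes 1 N at first, 2 N when flush, about what the jar weighs: keep hold of the jar and keep it upright while pushing over it (1 to 6 N). It snaps up to 0 behind the jar and blocks the way back.
- buffer (a joint): Sprung plate 46 mm wide, 62 mm high, with a rubber bar 4 to 24 mm above the floor that meets the jar just before the click. 0: out; grows in m as pushed to +x, at most 0.016; 2000 N/m, no preload. The pawl clicks at 0.002 to 0.005 (4 to 10 N); let go, the jar comes back to the pawl and keeps it 0.0015 to 0.004 in. Let go too early, it pushes it back. Never push it 0.010 in (20 N).
- clip_jar: Bystander: clip-top glass jar with wire bail, 73 x 62 x 70 mm, origin at the centre of its underside.
- salt_cellar: Bystander: small open grey-green stoneware pot, 63 mm across, 36 mm high, origin at the centre of its underside.
- teacup: Bystander: white teacup with one handle, 91 x 122 x 72 mm, origin at the centre of its underside.
Not all that is in view belongs to the job. What is shaped like the honey_jar but purple is not meant.

How it is judged:
On the way, in this order (a step that is already met when the one before it is completed fails the run):
1. the jar stands upright on the lane floor in the mouth, before the pawl (horizontal distance between honey_jar and mouth below 0.025 m and z of honey_jar in the frame of mouth below 0.004 m and angle between honey_jar's own z axis and vertical below 0.15 rad and value of joint pawl below 0.05 rad), for 0.1 s.
2. the jar, sliding along the lane, presses the pawl down (value of joint pawl above 0.15 rad and z of honey_jar in the frame of keeper below 0.036 m), for 0.1 s.
3. the pawl has clicked up behind the jar, which bears on the buffer (value of joint pawl below 0.05 rad and value of joint buffer above 0.001 m), for 0.1 s.
At the end, for the whole second after the job is handed in: The honey jar, let go and at rest, stands upright (within 0.1 rad) on the lane floor (within 4 mm), within 8 mm of the lane's centre line and 4 to 50 mm past the keeper's middle, caught: the pawl is up behind it (under 0.05 rad) and the buffer is held 1 to 6.5 mm in (all of step 3 and value of joint buffer below 0.0065 m and x of honey_jar in the frame of keeper between 0.004 and 0.05 m and y of honey_jar in the frame of keeper between -0.008 and 0.008 m and z of honey_jar in the frame of keeper below 0.028 m and angle between honey_jar's own z axis and vertical below 0.1 rad and linear speed of honey_jar below 0.02 m/s); the robot touches nothing.
It fails at once if the jar is forced: the buffer is pushed more than 10 mm in (20 N) (value of joint buffer above 0.01 m).
It fails at once if jar and keeper press on each other with more than 60 N (contact force between honey_jar and keeper above 60 N).
It fails at once if the clip-top jar is pushed 30 mm away or tipped (distance of clip_jar from where it was at the start of the episode above 0.03 m or angle between clip_jar's own z axis and vertical above 0.4 rad).
It fails at once if the salt pot is pushed 30 mm away or tipped (distance of salt_cellar from where it was at the start of the episode above 0.03 m or angle between salt_cellar's own z axis and vertical above 0.4 rad).
It fails at once if the teacup is pushed 30 mm away or tipped (distance of teacup from where it was at the start of the episode above 0.03 m or angle between teacup's own z axis and vertical above 0.4 rad).
It also fails if it takes over 56 s, if anything falls off the work surface, if the arm or the gripper's body presses on something with over 40 N, if the wrist force passes 120 N, or if a joint passes its speed limit or range.

ROBOT

A 6-joint arm with a two-finger parallel gripper is mounted at the origin on a cart in front of the work surface, level with it; the furniture and walls round the work are solid. World frame = base frame: x ahead of the robot, y to its left, z up, the work surface at z = 0. Lengths are in m, angles in rad, forces in N, time in s.
With the tool pointing down it reaches from about 0.325 to 0.925 m from the base axis. Payload 3.1 kg.
Tool frame: the origin (TCP) lies at the very end of the fingers, on their centre line; the grasp point (between the pads) lies 19 mm behind it (manip.grip_depth is the distance from the TCP to the grasp point, in m); z points along the fingers, y is the direction in which the jaws open and shut (so a half turn about z gives the same grasp; the last joint's range is limited). The gripper opens to 85 mm and grips with 20 to 120 N. Pads are 22 mm wide; open, the fingers measure 114 mm over their backs; the gripper's body (76 mm by 85 mm) begins 54 mm behind the grasp point. The pads swing forward as they close: fully open they stand 13 mm farther back than shut.
Start: joints at [1.224, 0.217, 1.613, -0, 1.311, -0.112], TCP at [0.145, 0.608, 0.231] pointing down, gripper open.
Joint ranges: [-2.75, 2.75], [-0.78, 2.1], [0.31, 2.55], [-1.13, 4.27], [0.13, 2.63], [-2.58, 2.58]. Speed limits (rad/s): [2.79, 2.79, 3.14, 3.14, 3.14, 3.14].

INTERFACE

Orientations are given as a unit quaternion [x, y, z, w].
In Python, from station import manip gives the robot as it stands.
- The arm moves only by the shell command python3 -m handwheel 'ROWS' [FORCE]. ROWS is JSON, a list that holds one entry, the list of rows, each a list of 5 numbers: the opening, from 0 (shut) to 1 (fully open), then the shift along the tool's x, y, z in cm, then the turn about the tool's z in rad. A call has 1 to 8 rows; each row is the pose to reach, as a shift and turn from the pose commanded when the call began, along the tool's axes at that moment; what a row does not reach only later rows make up. A row lasts 1/8 s, in which the tool goes at most 62.5 mm and 10.7 degrees, less where a joint would pass 70% of its speed; a pose out of reach is approached as far as the arm can. A call with a gripper value outside its range is refused whole. The fingers move at their own pace and stop on an object; FORCE is the grip in N (left out, the last holds). Time passes only in rows, so rows that repeat a pose let the fingers close. It gives the time, the measured TCP pose, the force and the opening at its end, in the units of the state.
- manip.get_obs(): the state, without advancing time (a new reading comes with each control period).
- manip.get_image(name): name is "side" or "top"; returns the picture (480x640x3 uint8, red, green, blue); there is no depth.
- manip.calibration(name): a dict with "intrinsics" (3x3 intrinsics, pixels), "rvec" (rotation vector, rad) and "tvec" (3), from world to camera coordinates, as OpenCV has them. Camera axes: x right, y down, z forward; pixel columns grow to the right and rows downward; lengths in m; the calibration is good to about 2 mm. A picture is of the moment at which its call begins. calibration takes no time and is no camera call.
- manip.job_done(): hands the job in, once; it reports no verdict.
The state is a dict: "time_s": time; "joint_pos": joint angles; "qvel": joint speeds; "effort": joint torques, N m; "ee_pos": TCP position; "tcp_rot": TCP orientation; "ft_force": force on the tool from outside, world axes, zero at the start; "wrist_torque": the same for the moment, N m; "gripper_width": finger opening in m.
Only numpy, scipy, OpenCV 4.12 (cv2) and the standard library are available. Lean on these libraries where they do the work, as an engineer would, in place of code of your own. Each camera call takes 0.05 s, during which the arm holds its last target. There are 200 camera calls.

## Working session

There is one attempt and no reset: what is moved stays moved. The work goes in short steps, Python scripts to look and compute and a shell command to move; the robot and the scene stay as the last step left them, time stands still between calls to the robot, and variables do not carry over. Pictures are saved under pics/ and viewed, about 8 in all and at most 12, crops included, and the job is handed in when it is done.

```bash
ls; mkdir -p pics; python3 - <<'E'
from station import manip
import cv2,numpy as np
for n in("top","side"):
    cv2.imwrite(f"pics/{n}0.png",manip.get_image(n)[:,:,::-1]); c=manip.calibration(n); print(n,c)
    R=cv2.Rodrigues(np.array(c["rvec"],float))[0]; print("cam pos",-R.T@np.ravel(c["tvec"]))
o=manip.get_obs();print(o)
E
```

```text
pics
top {'intrinsics': array([[556.10400408,   0.        , 319.69723958],
       [  0.        , 556.10400408, 240.60906052],
       [  0.        ,   0.        ,   1.        ]]), 'rvec': array([ 2.13228652, -2.0862132 ,  0.21435055]), 'tvec': array([-0.08261569,  0.48152562,  1.22115949])}
cam pos [ 0.22081888 -0.08184602  1.29401044]
side {'intrinsics': array([[553.81389391,   0.        , 319.24810805],
       [  0.        , 553.81389391, 234.35533796],
       [  0.        ,   0.        ,   1.        ]]), 'rvec': array([ 2.1950586 , -0.70575036,  0.34903638]), 'tvec': array([-0.44344822,  0.19271753,  1.31726541])}
cam pos [-0.17231062 -0.95529341  1.01326111]
{'time_s': 0.1, 'joint_pos': array([ 1.22378511e+00,  2.17731120e-01,  1.61478515e+00,  3.92899814e-05,
        1.31126773e+00, -1.12202434e-01]), 'qvel': array([-0.00104586, -0.00292031, -0.00102007,  0.00157275, -0.00191468,
        0.00172658]), 'effort': array([-9.33567098e-04, -3.98079872e+01, -3.04969168e+01, -1.76155327e-04,
        4.28732208e-03, -1.28556886e-05]), 'ee_pos': array([0.14512984, 0.60716719, 0.23006033]), 'tcp_rot': array([ 1.17139823e-01,  9.93114828e-01, -1.06259825e-03, -2.67852823e-04]), 'ft_force': array([-0.32994558, -0.44582773, -0.10898086]), 'wrist_torque': array([ 0.00302752, -0.052736  ,  0.0319379 ]), 'gripper_width': 0.08533945332293251}
```

View pics/top0.png

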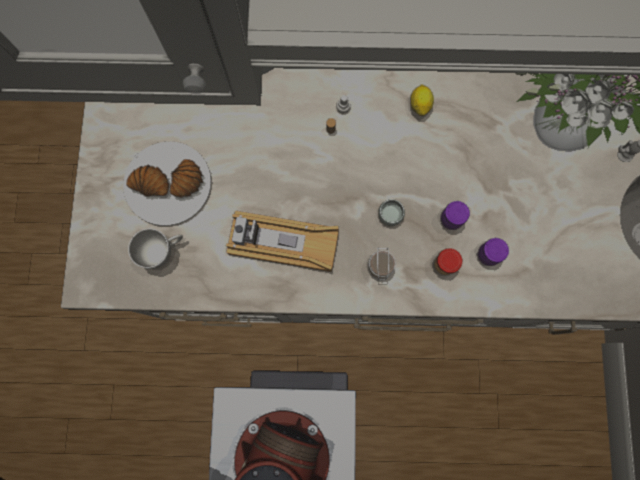

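View pics/side0.png

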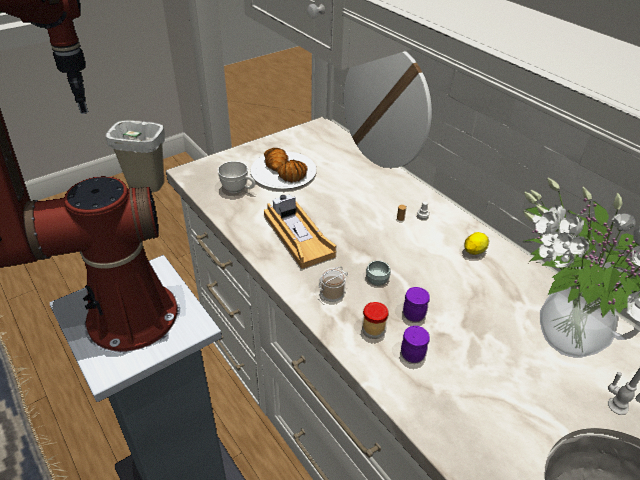

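Top view: the candidates shaped like the jar are red-lidded (449,261) and two purple ones, (456,215) and (493,251). Only the red one has a red lid over honey-coloured glass (side view 375,320). The clip jar is at (381,264), the salt pot at (391,213), the teacup at (150,249). The keeper spans about (228..338, 212..270), with its flared mouth on the right, towards -y. I'll confirm in one enlarged mosaic.

```bash
cat > h.py <<'E'
import cv2,numpy as np
from station import manip
def cal(n):
    c=manip.calibration(n); return c["intrinsics"],np.array(c["rvec"],float),np.array(c["tvec"],float)
def proj(n,P):
    K,r,t=cal(n); return cv2.projectPoints(np.atleast_2d(np.array(P,float)),r,t,K,None)[0][:,0]
def ray(n,uv,z):
    K,r,t=cal(n);R=cv2.Rodrigues(r)[0];C=-R.T@t
    d=R.T@np.linalg.inv(K)@np.array([*uv,1.]);return C+d*(z-C[2])/d[2]
E
python3 - <<'E'
from h import *
t=cv2.imread("pics/top0.png");s=cv2.imread("pics/side0.png")
a=cv2.resize(t[200:280,220:345],None,fx=6.4,fy=6.4,interpolation=cv2.INTER_CUBIC)[:,:800]
b=cv2.resize(t[190:285,350:520],(400,224),interpolation=cv2.INTER_CUBIC)
c=cv2.resize(s[255:365,310:440],(400,338))[:80]
d=np.hstack([b,cv2.resize(s[285:365,340:440],(280,224)),np.zeros((224,120,3),np.uint8)])[:88+136]
m=np.vstack([a[:376+0] if 0 else cv2.resize(t[205:277,220:345],(640,369),interpolation=cv2.INTER_CUBIC),d[:,:640]])
cv2.imwrite("pics/m1.png",m)
# jar lid by colour, both views
for n,im in(("top",t),("side",s)):
    h=cv2.cvtColor(im,cv2.COLOR_BGR2HSV)
    k=(((h[...,0]<6)|(h[...,0]>174))&(h[...,1]>200)&(h[...,2]>110)).astype(np.uint8)
    nn,l,st,ce=cv2.connectedComponentsWithStats(k)
    for i in range(1,nn):
        if st[i,4]>150: print(n,st[i],ce[i],ray(n,ce[i],.068 if n=="top" else .064))
E
```

```text
side [364 302  24  19 312] [375.28525641 311.04166667] [ 0.44028888 -0.36283983  0.064     ]
```

View pics/m1.png

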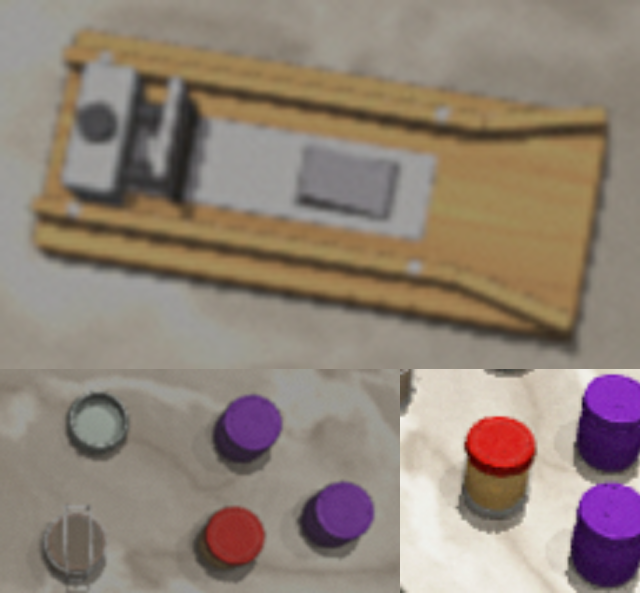

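```bash
python3 - <<'E'
from h import *
t=cv2.imread("pics/top0.png")
h=cv2.cvtColor(t,cv2.COLOR_BGR2HSV)
k=(((h[...,0]<8)|(h[...,0]>172))&(h[...,1]>170)).astype(np.uint8); k[:,:400]=0;k[:200]=0;k[300:]=0
nn,l,st,ce=cv2.connectedComponentsWithStats(k)
for i in range(1,nn):
    if st[i,4]>60: print(st[i],ce[i],ray("top",ce[i],.066))
def q(x,y,z): return ray("top",(220+x*125/640,205+y*72/369),z)
f=lambda p:p.round(4)
A,B=q(428.5,189.5,.04),q(88.5,133,.04)
print("screw mids",f(A),f(B),np.linalg.norm(A-B))
d=(B-A)/np.linalg.norm(B-A);yaw=np.arctan2(d[1],d[0]);print("yaw",yaw)
n=np.array([-d[1],d[0],0])
pts=dict(mouthT=(605,110,.04),mouthB=(570,328,.024),mouthB40=(570,328,.04),leftT=(78,32,.04),leftB=(38,250,.0),leftB24=(38,240,.024),rB0=(575,345,.0),hingeT=(397,158,.024),hingeB=(388,215,.024),tipT=(303,148,.044),tipB=(298,208,.044),plateT=(435,155,.024),plateB=(420,238,.024),buf=(180,80,.086),bufB=(165,190,.086),hT=(135,70,.072),hB=(115,195,.072),hLT=(85,60,.072),hLB=(65,190,.072))
for k,v in pts.items():
    p=q(*v)-A; print(k,f(q(*v)),"along %.4f across %.4f"%(p@d,p@n))
# unify: grad fine side image
s=cv2.imread("pics/side0.png"); cv2.imwrite("pics/s1.png",cv2.resize(s[185:275,255:345],(720,720)[:2],interpolation=cv2.INTER_CUBIC)[:600])
E
```

```text
[438 249  24  24 412] [449.13106796 260.55097087] [ 0.44048954 -0.36285789  0.066     ]
screw mids [ 0.4813 -0.0352  0.04  ] [0.5041 0.1192 0.04  ] 0.15606178515295827
yaw 1.4245233207174286
mouthT [ 0.5198 -0.114   0.04  ] along -0.0724 across -0.0495
mouthB [ 0.4223 -0.1002  0.024 ] along -0.0729 across 0.0489
mouthB40 [ 0.4198 -0.1     0.04  ] along -0.0731 across 0.0515
leftT [0.5511 0.1265 0.04  ] along 0.1701 across -0.0454
leftB [0.4572 0.146  0.    ] along 0.1758 across 0.0503
leftB24 [0.4575 0.1421 0.024 ] along 0.1719 across 0.0495
rB0 [ 0.4183 -0.103   0.    ] along -0.0762 across 0.0525
hingeT [ 0.499  -0.0198  0.024 ] along 0.0178 across -0.0153
hingeB [ 0.4724 -0.0165  0.024 ] along 0.0172 across 0.0115
tipT [0.4983 0.0216 0.044 ] along 0.0587 across -0.0085
tipB [0.4708 0.0229 0.044 ] along 0.0559 across 0.0189
plateT [ 0.5008 -0.0371  0.024 ] along 0.0009 across -0.0195
plateB [ 0.4621 -0.0314  0.024 ] along 0.0010 across 0.0196
buf [0.5183 0.0731 0.086 ] along 0.1125 across -0.0208
bufB [0.4691 0.0773 0.086 ] along 0.1095 across 0.0285
hT [0.5258 0.095  0.072 ] along 0.1353 across -0.0251
hB [0.4693 0.101  0.072 ] along 0.1330 across 0.0318
hLT [0.5299 0.1174 0.072 ] along 0.1580 across -0.0258
hLB [0.471 0.123 0.072] along 0.1550 across 0.0333
```

```bash
python3 -m handwheel '[[[1,-5,-5,0,0.18],[1,-10,-10,0,0.36],[1,-15,-15,0,0.54],[1,-20,-20,0,0.73],[1,-25,-25,0,0.91],[1,-29,-29,0,1.1],[1,-33,-33,0,1.28],[1,-37,-37,0,1.473]]]'
```

```text
time_s: 1.1
ee_pos: [0.4074, 0.1799, 0.2311]
tcp_rot: [0.754, 0.657, 0.0, -0.0]
ft_force: [1.6, 0.3, 0.5]
gripper_width: 0.0855
```

View pics/s1.png

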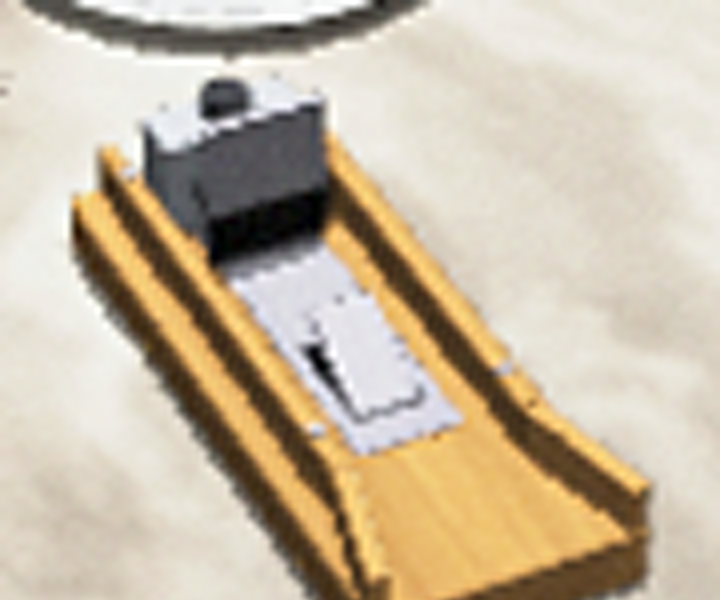

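```bash
python3 -m handwheel '[[[1,-6,1.2,0,0],[1,-12,2.4,0,0],[1,-18,3.6,0,0],[1,-24,4.8,0,0],[1,-30,6,0,0],[1,-36,7.2,0,0],[1,-42,8.4,0,0],[1,-48,9.6,0,0]]]'
python3 - <<'E'
from h import *
def s(x,y,z): return ray("side",(255+x/8,185+y/8),z).round(4)
print("screw mid",(s(313,428,.04)+s(503,368,.04))/2,"plate mid",(s(360,452,.024)+s(462,420,.024))/2)
print("hinge",(s(358,422,.024)+s(425,395,.024))/2,"tip",(s(310,322,.044)+s(370,295,.044))/2)
print("housing front top",s(145,155,.072),s(322,97,.072), "screwFar L",s(128,172,.04))
E
```

```text
time_s: 2.1
ee_pos: [0.4388, -0.3085, 0.2309]
tcp_rot: [0.752, 0.659, 0.0, -0.0]
ft_force: [0.5, 0.9, 0.4]
gripper_width: 0.0857
screw mid [ 0.4803  -0.03315  0.04   ] plate mid [ 0.4803  -0.03465  0.024  ]
hinge [ 0.483  -0.0192  0.024 ] tip [0.48525 0.01495 0.044  ]
housing front top [0.458  0.0944 0.072 ] [0.5273 0.0871 0.072 ] screwFar L [0.4691 0.1252 0.04  ]
```

```bash
python3 -m handwheel '[[[1,-5.4,0.9,0,0],[1,-5.4,0.9,4,0],[1,-5.4,0.9,8,0],[1,-5.4,0.9,12,0],[1,-5.4,0.9,12,0]]]'; python3 - <<'E'
from h import *
o=manip.get_obs();print(o["ee_pos"],o["tcp_rot"],o["ft_force"])
t=manip.get_image("top");s=manip.get_image("side")
m=np.hstack([cv2.resize(t[190:310,390:520],(433,400)),cv2.resize(s[225:385,320:460],(350,400))])
cv2.imwrite("pics/g1.png",m[:,:,::-1])
E
```

```text
time_s: 2.72
ee_pos: [0.4381, -0.3584, 0.1068]
tcp_rot: [0.752, 0.659, -0.0, -0.005]
ft_force: [-1.2, -0.3, 0.1]
gripper_width: 0.0854
[ 0.43807876 -0.35839516  0.10676132] [ 7.52084398e-01  6.59046595e-01 -2.14237045e-04 -5.15728356e-03] [-1.19197528 -0.27853456  0.12761777]
```

View pics/g1.png

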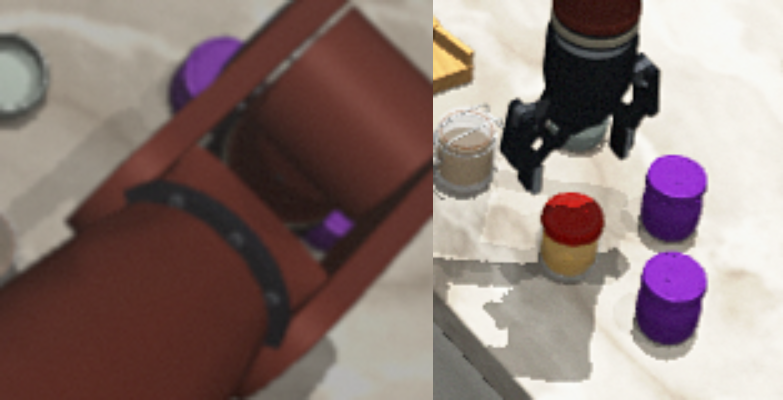

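The side view (433 px offset) shows the open fingers at (525,180) and (620,150) straddling the red lid at (572,220). The clip jar and the purple jars are clear. Descending.

```bash
python3 -m handwheel '[[[1,0,0,1,0],[1,0,0,2,0],[1,0,0,2,0],[1,0,0,2,0]]]'; python3 -c "
from h import *
o=manip.get_obs();print(o['ee_pos'],o['tcp_rot'],o['ft_force'],o['qvel'])"
```

```text
time_s: 3.32
ee_pos: [0.4412, -0.3615, 0.0915]
tcp_rot: [0.752, 0.659, -0.0, 0.0]
ft_force: [-0.1, -0.8, 0.6]
gripper_width: 0.0855
[ 0.44116355 -0.36145066  0.09147007] [ 7.52009877e-01  6.59151823e-01 -1.87614370e-06  1.37298715e-04] [-0.07744466 -0.78472918  0.56094409] [-0.00031494 -0.00292364 -0.00568688  0.00037603 -0.00190132 -0.00096167]
```

```bash
python3 -m handwheel '[[[1,-0.1,0,2,0],[1,-0.1,0,4,0],[1,-0.1,0,5.5,0],[1,-0.1,0,6.5,0],[1,-0.1,0,6.5,0],[1,-0.1,0,6.5,0]]]'; python3 -m handwheel '[[[0,0,0,0,0],[0,0,0,0,0],[0,0,0,0,0],[0,0,0,0,0],[0,0,0,0,0],[0,0,0,0,0],[0,0,0,0,0],[0,0,0,0,0]]]' 40
```

```text
time_s: 4.08
ee_pos: [0.4413, -0.3628, 0.0267]
tcp_rot: [0.752, 0.659, 0.0, 0.001]
ft_force: [0.1, -0.1, -0.7]
gripper_width: 0.0854
time_s: 5.08
ee_pos: [0.4415, -0.363, 0.0274]
tcp_rot: [0.752, 0.659, -0.0, 0.001]
ft_force: [-0.7, 0.8, 5.8]
gripper_width: 0.0565
```

```bash
python3 -m handwheel '[[[0,0,0,-1,0],[0,0,0,-4,0],[0,0,0,-8,0],[0,0,0,-11,0],[0,0,0,-11,0],[0,0,0,-11,0]]]'; python3 - <<'E'
from h import *
o=manip.get_obs();print(o["ee_pos"],o["tcp_rot"],o["ft_force"],o["gripper_width"])
R=cv2.Rodrigues(np.zeros(3))[0]
from scipy.spatial.transform import Rotation as T
R=T.from_quat(o["tcp_rot"]).as_matrix()
for z in(.2,):
    D=np.array([.4758,-.0709,z])-o["ee_pos"];print("shift cm",R.T@D*100)
E
```

```text
time_s: 5.82
ee_pos: [0.44, -0.3614, 0.1346]
tcp_rot: [0.752, 0.659, -0.0, -0.001]
ft_force: [-0.1, 0.3, -2.1]
gripper_width: 0.0561
[ 0.44000072 -0.36135023  0.13464208] [ 7.52026218e-01  6.59131679e-01 -4.68795106e-05 -1.41227636e-03] [-0.13210242  0.29493922 -2.10664843] 0.05605726068651036
shift cm [29.27533045 -0.27268025 -6.48278275]
```

```bash
python3 -m handwheel '[[[0,2,0,-2,0],[0,7,0,-2,0],[0,12,0,-2,0],[0,17,0,-2,0],[0,22,-0.1,-2,0],[0,26,-0.2,-2,0],[0,29.2,-0.3,-2,0],[0,29.2,-0.3,-2,0]]]'; python3 -m handwheel '[[[0,0,0,1,0],[0,0,0,2,0],[0,0,0,2,0],[0,0,0,2,0]]]'; python3 - <<'E'
from h import *
o=manip.get_obs();print(o["ee_pos"],o["tcp_rot"],o["ft_force"])
t=manip.get_image("top");s=manip.get_image("side")
m=np.hstack([cv2.resize(t[195:290,225:355],(410,300)),cv2.resize(s[170:290,250:370],(390,390))[:300]]) if 0 else None
a=cv2.resize(t[195:295,225:355],(390,300));b=cv2.resize(s[175:290,250:365],(400,400))
a=np.vstack([a,np.zeros((100,390,3),np.uint8)]);cv2.imwrite("pics/p1.png",np.hstack([a,b])[:,:,::-1])
E
```

```text
time_s: 6.82
ee_pos: [0.4743, -0.0701, 0.1537]
tcp_rot: [0.751, 0.66, -0.001, -0.002]
ft_force: [-0.9, -0.3, -2.0]
gripper_width: 0.0563
time_s: 7.32
ee_pos: [0.4761, -0.0731, 0.136]
tcp_rot: [0.752, 0.659, -0.0, -0.0]
ft_force: [-0.2, 0.5, -1.0]
gripper_width: 0.0561
[ 0.47612392 -0.07305353  0.13604243] [ 7.52384601e-01  6.58724039e-01 -1.33006559e-04 -1.85572641e-04] [-0.24226926  0.54206113 -1.01284098]
```

View pics/p1.png

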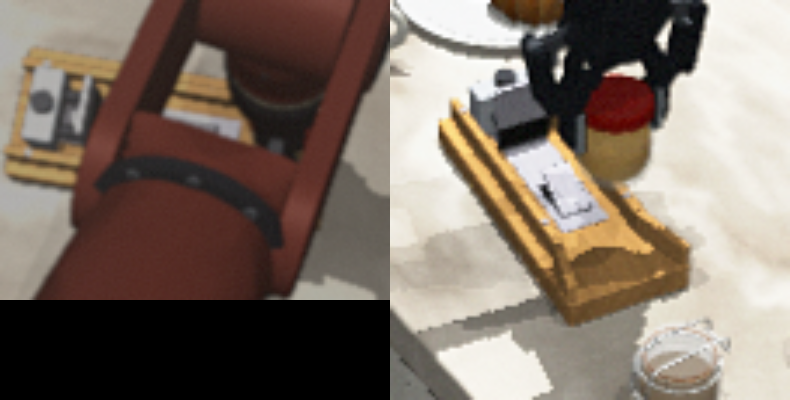

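The side crop shows the jar held upright at (620,130), above the mouth floor at (625,260). The pawl at (570,190) is up and the path is free. Lowering.

```bash
python3 -m handwheel '[[[0,0.2,0,3,0],[0,0.2,0,6,0],[0,0.2,0,7.5,0],[0,0.2,0,7.8,0],[0,0.2,0,8.1,0],[0,0.2,0,8.1,0],[0,0.2,0,8.1,0]]]';python3 -m handwheel '[[[0,0,0,0.1,0],[0,0,0,0.2,0],[0,0,0,0.2,0],[0,0,0,0.2,0]]]'
```

```text
time_s: 8.3
ee_pos: [0.4772, -0.0707, 0.0561]
tcp_rot: [0.752, 0.659, 0.0, 0.001]
ft_force: [0.3, 0.6, -1.2]
gripper_width: 0.0558
time_s: 8.8
ee_pos: [0.4765, -0.0705, 0.0533]
tcp_rot: [0.752, 0.659, -0.0, -0.0]
ft_force: [-0.0, 0.5, -2.3]
gripper_width: 0.056
```

```bash
python3 -m handwheel '[[[0,0,0,0.1,0],[0,0,0,0.2,0],[0,0,0,0.2,0],[0,0,0,0.2,0]]]';python3 -m handwheel '[[[0,0,0,0.1,0],[0,0,0,0.1,0],[0,0,0,0.1,0]]]'
```

```text
time_s: 9.3
ee_pos: [0.4766, -0.0705, 0.0514]
tcp_rot: [0.752, 0.659, 0.0, 0.0]
ft_force: [-1.0, 0.7, -1.2]
gripper_width: 0.0561
time_s: 9.68
ee_pos: [0.4766, -0.0705, 0.0513]
tcp_rot: [0.752, 0.659, -0.0, -0.0]
ft_force: [-3.9, 1.2, 5.6]
gripper_width: 0.0561
```

Floor contact at TCP z 0.0513, so the jar base is 27 mm below the TCP. I'll ease the load a little and start sliding along +x (the tool x axis).

```bash
python3 -m handwheel '[[[0,0,0,-0.05,0],[0,0.3,0,-0.05,0],[0,0.8,0,-0.05,0],[0,1.4,0,-0.05,0],[0,2,0,-0.05,0],[0,2.0,0,-0.05,0]]]';python3 -m handwheel '[[[0,0.5,0,0,0],[0,1,0,0,0],[0,1.5,0,0,0],[0,2,0,0,0],[0,2,0,0,0]]]'
```

```text
time_s: 10.42
ee_pos: [0.4807, -0.0505, 0.0516]
tcp_rot: [0.752, 0.659, 0.001, 0.001]
ft_force: [0.5, -2.6, 4.5]
gripper_width: 0.056
time_s: 11.05
ee_pos: [0.4832, -0.0312, 0.0517]
tcp_rot: [0.752, 0.659, 0.001, 0.001]
ft_force: [0.8, -3.7, 6.0]
gripper_width: 0.0562
```

```bash
python3 -m handwheel '[[[0,0.4,0,-0.03,0],[0,0.8,-0.05,-0.03,0],[0,1.2,-0.1,-0.03,0],[0,1.6,-0.1,-0.03,0],[0,2,-0.1,-0.03,0],[0,2,-0.1,-0.03,0]]]';python3 -m handwheel '[[[0,0.4,0,0,0],[0,0.8,0,0,0],[0,1.2,0,0,0],[0,1.6,0,0,0],[0,2,0,0,0],[0,2,0,0,0]]]'
```

```text
time_s: 11.8
ee_pos: [0.4843, -0.011, 0.0517]
tcp_rot: [0.752, 0.659, 0.0, 0.001]
ft_force: [0.8, -3.2, 6.4]
gripper_width: 0.0558
time_s: 12.55
ee_pos: [0.4868, 0.0091, 0.0517]
tcp_rot: [0.752, 0.659, 0.001, 0.001]
ft_force: [0.0, -2.7, 5.5]
gripper_width: 0.056
```

```bash
python3 -m handwheel '[[[0,0.4,0,0,0],[0,0.8,0,0,0],[0,1.2,0,0,0],[0,1.6,0,0,0],[0,2,0,0,0],[0,2,0,0,0]]]';python3 -m handwheel '[[[0,0.15,0,0,0],[0,0.3,0,0,0],[0,0.45,0,0,0],[0,0.6,0,0,0],[0,0.6,0,0,0]]]';python3 -m handwheel '[[[0,0.15,0,0,0],[0,0.3,0,0,0],[0,0.3,0,0,0]]]'
```

```text
time_s: 13.3
ee_pos: [0.4895, 0.0289, 0.0517]
tcp_rot: [0.752, 0.659, 0.001, 0.001]
ft_force: [0.2, -2.7, 5.4]
gripper_width: 0.056
time_s: 13.92
ee_pos: [0.4902, 0.0344, 0.0518]
tcp_rot: [0.752, 0.659, 0.0, 0.001]
ft_force: [0.0, -4.1, 6.5]
gripper_width: 0.0558
time_s: 14.3
ee_pos: [0.4906, 0.0374, 0.0518]
tcp_rot: [0.752, 0.659, 0.0, 0.001]
ft_force: [0.5, -4.7, 6.0]
gripper_width: 0.0559
```

```bash
python3 -m handwheel '[[[0,0.1,0,0,0],[0,0.2,0,0,0],[0,0.2,0,0,0]]]';python3 -m handwheel '[[[0,0.1,0,0,0],[0,0.2,0,0,0],[0,0.2,0,0,0]]]';python3 -m handwheel '[[[0,0.1,0,0,0],[0,0.2,0,0,0],[0,0.2,0,0,0]]]'
```

```text
time_s: 14.68
ee_pos: [0.4908, 0.0393, 0.0518]
tcp_rot: [0.752, 0.659, 0.0, 0.001]
ft_force: [-0.5, -5.3, 7.1]
gripper_width: 0.0562
time_s: 15.05
ee_pos: [0.491, 0.0412, 0.0518]
tcp_rot: [0.752, 0.659, 0.0, 0.001]
ft_force: [0.1, -4.6, 6.5]
gripper_width: 0.0562
time_s: 15.42
ee_pos: [0.4913, 0.0432, 0.0518]
tcp_rot: [0.752, 0.659, 0.0, 0.001]
ft_force: [-0.6, -3.9, 6.7]
gripper_width: 0.0563
```

```bash
python3 -m handwheel '[[[0,0.1,0,0,0],[0,0.2,0,0,0],[0,0.2,0,0,0]]]';python3 -m handwheel '[[[0,0.1,0,0,0],[0,0.2,0,0,0],[0,0.2,0,0,0]]]'
```

```text
time_s: 15.8
ee_pos: [0.4915, 0.0451, 0.0518]
tcp_rot: [0.752, 0.659, -0.0, 0.001]
ft_force: [-0.0, -4.4, 6.4]
gripper_width: 0.0561
time_s: 16.18
ee_pos: [0.4918, 0.0472, 0.0518]
tcp_rot: [0.752, 0.659, 0.0, 0.001]
ft_force: [-0.5, -4.5, 7.1]
gripper_width: 0.0559
```

```bash
python3 -m handwheel '[[[0,0.1,0,0,0],[0,0.1,0,0,0]]]'
```

```text
time_s: 16.42
ee_pos: [0.4919, 0.0482, 0.0518]
tcp_rot: [0.752, 0.659, 0.0, 0.001]
ft_force: [-0.2, -4.2, 6.2]
gripper_width: 0.0561
```

```bash
python3 -m handwheel '[[[0,0.1,0,0,0],[0,0.1,0,0,0]]]'; python3 -m handwheel '[[[0,0.1,0,0,0],[0,0.1,0,0,0]]]'; python3 -m handwheel '[[[0,0.1,0,0,0],[0,0.1,0,0,0]]]'
```

```text
time_s: 16.68
ee_pos: [0.4921, 0.049, 0.0518]
tcp_rot: [0.752, 0.659, -0.0, 0.001]
ft_force: [0.0, -5.0, 8.2]
gripper_width: 0.0558
time_s: 16.92
ee_pos: [0.4922, 0.0498, 0.0518]
tcp_rot: [0.752, 0.659, -0.0, 0.001]
ft_force: [0.3, -5.6, 8.6]
gripper_width: 0.0559
time_s: 17.18
ee_pos: [0.4923, 0.0505, 0.052]
tcp_rot: [0.752, 0.66, -0.001, 0.001]
ft_force: [-2.8, -6.9, 8.5]
gripper_width: 0.0562
```

```bash
python3 -m handwheel '[[[0,0.1,0,0,0],[0,0.1,0,0,0]]]'; python3 -m handwheel '[[[0,0.1,0,0,0],[0,0.1,0,0,0]]]'
```

```text
time_s: 17.42
ee_pos: [0.4924, 0.0512, 0.052]
tcp_rot: [0.752, 0.66, -0.001, 0.001]
ft_force: [-1.2, -7.7, 8.7]
gripper_width: 0.0563
time_s: 17.68
ee_pos: [0.4925, 0.0519, 0.052]
tcp_rot: [0.751, 0.66, -0.001, 0.002]
ft_force: [-0.8, -8.6, 8.2]
gripper_width: 0.0561
```

```bash
python3 -m handwheel '[[[0,0.1,0,0,0],[0,0.1,0,0,0]]]'; python3 -m handwheel '[[[0,0.1,0,0,0],[0,0.1,0,0,0]]]'; python3 - <<'E'
from h import *
t=manip.get_image("top");s=manip.get_image("side")
cv2.imwrite("pics/c1.png",np.hstack([cv2.resize(t[205:277,215:305],(400,320)),cv2.resize(s[185:265,265:345],(400,400))[:320]])[:,:,::-1])
E
```

```text
time_s: 17.92
ee_pos: [0.4926, 0.0525, 0.052]
tcp_rot: [0.751, 0.66, -0.001, 0.002]
ft_force: [-1.8, -10.0, 9.0]
gripper_width: 0.0564
time_s: 18.18
ee_pos: [0.4927, 0.0531, 0.052]
tcp_rot: [0.751, 0.66, -0.002, 0.002]
ft_force: [-1.4, -9.9, 9.8]
gripper_width: 0.056
```

View pics/c1.png

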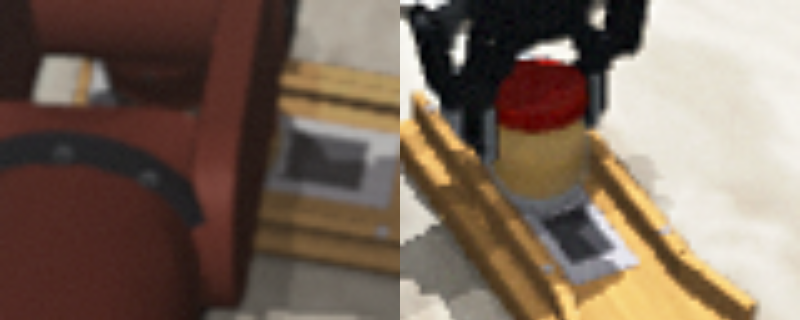

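```bash
python3 - <<'E'
from h import *
yaw=1.435;d=np.array([np.cos(yaw),np.sin(yaw),0]);n=np.array([-d[1],d[0],0])
O=np.array([.4808,-.0348,0])+.0505*d
W=lambda x,y,z:O+x*d+y*n+[0,0,z]
def dr(im,n_,box,f,st):
    x0,y0,x1,y1=box;c=cv2.resize(im[y0:y1,x0:x1],None,fx=f,fy=f,interpolation=cv2.INTER_CUBIC)
    for z,col in st:
        p=proj(n_,[W(-.034,-.012,.024),W(-.034,.012,.024),W(.0055,.012,z),W(.0055,-.012,z)])
        p=(p-[x0,y0]+.5)*f
        for q in p: cv2.circle(c,tuple(int(v) for v in q),3,col,-1)
    return c
S=[(.044,(0,255,0)),(.024,(0,0,255))]
now=manip.get_image("side")[:,:,::-1].copy();old=cv2.imread("pics/side0.png")
b=(280,205,330,250)
cv2.imwrite("pics/c2.png",np.hstack([dr(old,"side",b,8,S),dr(now,"side",b,8,S)]))
o=manip.get_obs();print(o["ft_force"],o["ee_pos"])
E
```

```text
[ -2.0990225  -10.67131228   8.58357829] [0.49270939 0.0531213  0.05206303]
```

View pics/c2.png

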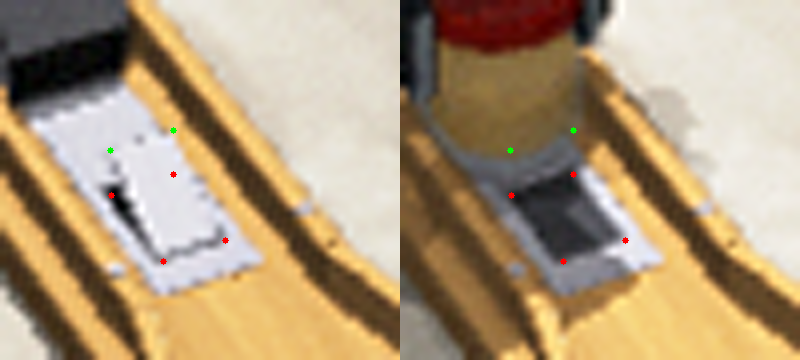

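The side crop shows the pawl area at (570,220) still flush and dark, matching the red (flush) points rather than the green (up) ones. The jar stands just beyond it at (510,100). It hasn't clicked yet, so I'll push on in small steps.

```bash
python3 -m handwheel '[[[0,0.1,0,0,0],[0,0.1,0,0,0]]]'; python3 -m handwheel '[[[0,0.1,0,0,0],[0,0.1,0,0,0]]]'
```

```text
time_s: 18.58
ee_pos: [0.4928, 0.0538, 0.0521]
tcp_rot: [0.751, 0.66, -0.002, 0.002]
ft_force: [-2.1, -13.1, 9.3]
gripper_width: 0.0562
time_s: 18.82
ee_pos: [0.4929, 0.0544, 0.0521]
tcp_rot: [0.751, 0.66, -0.002, 0.002]
ft_force: [-1.7, -12.3, 9.1]
gripper_width: 0.0559
```

```bash
cat > look.py <<'E'
import sys
from h import *
s=manip.get_image("side")[:,:,::-1].copy();cv2.imwrite(sys.argv[1],s)
g=cv2.cvtColor(s,cv2.COLOR_BGR2GRAY)
print("slot profile",[int(g[v,u]) for u,v in zip(np.linspace(304,297,9).astype(int),np.linspace(236,222,9).astype(int))])
o=manip.get_obs();print(o["ft_force"].round(1),o["ee_pos"].round(4))
E
python3 look.py pics/n0.png; python3 -m handwheel '[[[0,0.1,0,0,0],[0,0.1,0,0,0],[0,0.1,0,0,0]]]'; python3 look.py pics/n1.png;
```

```text
slot profile [139, 56, 86, 64, 43, 62, 97, 99, 98]
[ -2.1 -13.4   9.4] [0.4929 0.0544 0.0521]
time_s: 19.25
ee_pos: [0.4931, 0.0556, 0.0521]
tcp_rot: [0.751, 0.66, -0.002, 0.002]
ft_force: [-1.9, -12.4, 8.4]
gripper_width: 0.0559
slot profile [112, 56, 87, 161, 146, 110, 112, 100, 90]
[ -1.7 -11.5   8.6] [0.493  0.0556 0.052 ]
```

```bash
python3 - <<'E'
import cv2
im=cv2.imread("pics/n1.png")[205:250,280:330];cv2.imwrite("pics/n1c.png",cv2.resize(im,None,fx=8,fy=8,interpolation=cv2.INTER_CUBIC))
E
```

```text
(no output)
```

View pics/n1c.png

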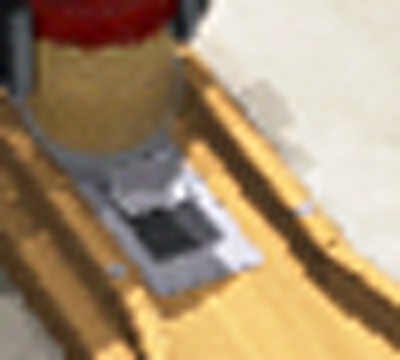

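The pawl's far part at (145,180) has risen behind the jar. The slot profile jumped and the push force fell while the arm advanced. I'll hold briefly, then ease back gently to feel the pawl take the jar.

```bash
python3 -m handwheel '[[[0,0,0,0,0],[0,-0.05,0,0,0],[0,-0.1,0,0,0],[0,-0.1,0,0,0]]]'; python3 -m handwheel '[[[0,-0.1,0,-0.03,0],[0,-0.2,0,-0.05,0],[0,-0.2,0,-0.05,0]]]'; python3 look.py pics/n2.png
```

```text
time_s: 19.8
ee_pos: [0.493, 0.0554, 0.052]
tcp_rot: [0.752, 0.66, -0.001, 0.002]
ft_force: [-1.5, -10.1, 8.5]
gripper_width: 0.056
time_s: 20.18
ee_pos: [0.4929, 0.0551, 0.052]
tcp_rot: [0.752, 0.659, 0.0, 0.001]
ft_force: [2.6, -4.6, 4.4]
gripper_width: 0.0561
slot profile [107, 53, 87, 69, 140, 107, 116, 94, 92]
[ 0.8 -5.1  4.5] [0.4929 0.0551 0.052 ]
```

```bash
python3 -m handwheel '[[[0,-0.1,0,0,0],[0,-0.1,0,-0.02,0]]]'; python3 -m handwheel '[[[0.3,0,0,0,0],[0.6,0,0,0,0],[1,0,0,0,0],[1,0,0,0,0],[1,0,0,0,0],[1,0,0,0,0],[1,0,0,0,0],[1,0,0,0,0]]]' 20; python3 look.py pics/n3.png
```

```text
time_s: 20.48
ee_pos: [0.4928, 0.0549, 0.0519]
tcp_rot: [0.752, 0.659, 0.001, 0.0]
ft_force: [3.7, -2.7, 1.9]
gripper_width: 0.0558
time_s: 21.48
ee_pos: [0.492, 0.0545, 0.0518]
tcp_rot: [0.752, 0.659, -0.0, -0.0]
ft_force: [-0.7, -0.4, 0.1]
gripper_width: 0.0852
slot profile [110, 55, 88, 133, 147, 105, 112, 95, 92]
[0.  0.5 0.8] [0.4921 0.0545 0.0518]
```

```bash
python3 -m handwheel '[[[1,0,0,-1,0],[1,0,0,-3,0],[1,0,0,-7,0],[1,0,0,-12,0],[1,0,0,-17,0],[1,0,0,-20,0],[1,0,0,-20,0]]]'; python3 -m handwheel '[[[1,-5,0,0,0],[1,-10,0,0,0],[1,-15,0,0,0],[1,-20,0,0,0],[1,-24,0,0,0],[1,-24,0,0,0]]]'; python3 - <<'E'
from h import *
t=manip.get_image("top")[:,:,::-1].copy();s=manip.get_image("side")[:,:,::-1].copy()
cv2.imwrite("pics/f_top.png",t);cv2.imwrite("pics/f_side.png",s)
h=cv2.cvtColor(t,cv2.COLOR_BGR2HSV)
k=(((h[...,0]<8)|(h[...,0]>172))&(h[...,1]>170)).astype(np.uint8);k[:200]=0;k[300:]=0
k[:,:220]=0;k[:,345:]=0
nn,l,st,ce=cv2.connectedComponentsWithStats(k)
yaw=1.435;d=np.array([np.cos(yaw),np.sin(yaw),0]);n=np.array([-d[1],d[0],0]);O=np.array([.4808,-.0348,0])+.0505*d
for i in range(1,nn):
    if st[i,4]>60: p=ray("top",ce[i],.09);print(st[i],p,"keeper x,y",(p-O)@d,(p-O)@n)
cv2.imwrite("pics/f.png",np.hstack([cv2.resize(t[205:277,215:345],(400,222)) if 0 else cv2.resize(t[200:280,220:320],(400,320)),cv2.resize(s[185:265,255:355],(400,320))]))
E
```

```text
time_s: 22.4
ee_pos: [0.4943, 0.0545, 0.2561]
tcp_rot: [0.752, 0.659, 0.003, 0.003]
ft_force: [0.1, 0.2, -0.7]
gripper_width: 0.0857
time_s: 23.15
ee_pos: [0.4591, -0.1852, 0.25]
tcp_rot: [0.753, 0.658, -0.001, -0.001]
ft_force: [-0.2, 1.1, -0.9]
gripper_width: 0.0853
[252 220  24  24 424] [0.4931594  0.05314683 0.09      ] keeper x,y 0.03831038349815916 -0.00033943644752674015
```

View pics/f.png

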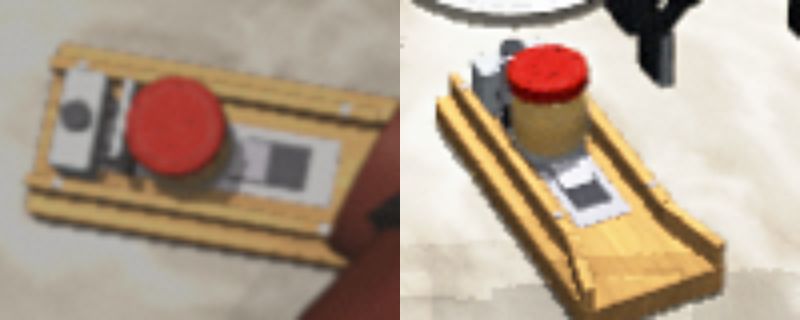

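The jar stands upright at keeper (0.038, 0.000). The slot shows a dark half and a bright flap, so I'll check the pawl angle closer before handing in.

```bash
python3 - <<'E'
from h import *
yaw=1.435;d=np.array([np.cos(yaw),np.sin(yaw),0]);n=np.array([-d[1],d[0],0]);O=np.array([.4808,-.0348,0])+.0505*d
W=lambda x,y,z:O+x*d+y*n+[0,0,z]
out=[]
for f,nm,b in(("side0","side",(287,212,317,242)),("f_side","side",(287,212,317,242)),("top0","top",(270,227,300,257)),("f_top","top",(270,227,300,257))):
    im=cv2.imread(f"pics/{f}.png");x0,y0,x1,y1=b
    c=cv2.resize(im[y0:y1,x0:x1],(290,290),interpolation=cv2.INTER_NEAREST);k=290/30
    for z,col in((.044,(0,255,0)),(.024,(0,0,255))):
        for q in (proj(nm,[W(.0055,.012,z),W(.0055,-.012,z)])-[x0,y0]+.5)*k: cv2.circle(c,tuple(int(v) for v in q),3,col,-1)
    out.append(c)
cv2.imwrite("pics/f2.png",np.vstack([np.hstack(out[:2]),np.hstack(out[2:])]))
E
```

```text
(no output)
```

View pics/f2.png

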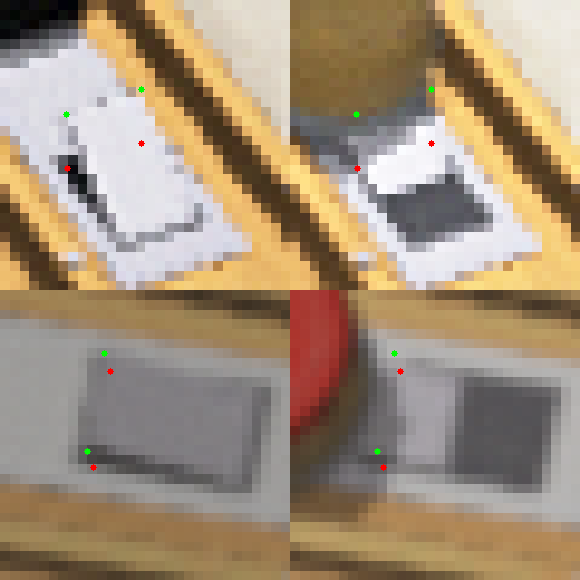

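The old and new crops differ. At first the raised flap covered the whole slot (side 75..200, 95..240). Now the near half (430,210) is a dark hole and only the far half (400,160) is lit, so the pawl is only partly up, against the jar's tapered foot. It isn't truly caught. I'll go back, regrip slightly lower and push on a little farther.

```bash
python3 -m handwheel '[[[1,6,0,0,0],[1,12,0,0,0],[1,17,0,0,0],[1,22,0,0,0],[1,24,0,0,0],[1,24,0,0,0],[1,24,0,0,0]]]'; python3 -m handwheel '[[[1,0,0,5,0],[1,0,0,10,0],[1,0,0,14,0],[1,0,0,17,0],[1,0,0,19,0],[1,0,0,20.3,0],[1,0,0,20.3,0],[1,0,0,20.3,0]]]';python3 -m handwheel '[[[0,0,0,0,0],[0,0,0,0,0],[0,0,0,0,0],[0,0,0,0,0],[0,0,0,0,0],[0,0,0,0,0],[0,0,0,0,0],[0,0,0,0,0]]]' 50; python3 look.py pics/r0.png
```

```text
time_s: 24.12
ee_pos: [0.4915, 0.0548, 0.2514]
tcp_rot: [0.752, 0.66, -0.0, -0.0]
ft_force: [-0.5, 0.0, 1.1]
gripper_width: 0.0854
time_s: 25.12
ee_pos: [0.4929, 0.0542, 0.0497]
tcp_rot: [0.752, 0.659, 0.001, 0.001]
ft_force: [-0.2, -0.0, 0.6]
gripper_width: 0.0853
time_s: 26.12
ee_pos: [0.4927, 0.0545, 0.0493]
tcp_rot: [0.752, 0.659, 0.001, 0.0]
ft_force: [0.0, 0.2, 5.0]
gripper_width: 0.0559
slot profile [111, 52, 85, 65, 135, 106, 107, 98, 93]
[ 0.3 -1.   5.7] [0.4927 0.0546 0.0493]
```

```bash
python3 -m handwheel '[[[0,0,0,-0.05,0],[0,0.1,0,-0.05,0],[0,0.1,0,-0.05,0]]]'; for i in 1 2 3; do :; done; python3 -m handwheel '[[[0,0.1,0,0,0],[0,0.1,0,0,0]]]'; python3 look.py pics/r1.png; python3 -m handwheel '[[[0,0.1,0,0,0],[0,0.1,0,0,0]]]'; python3 look.py pics/r2.png
```

```text
time_s: 26.55
ee_pos: [0.4927, 0.0548, 0.0495]
tcp_rot: [0.752, 0.659, -0.0, 0.001]
ft_force: [1.7, -3.6, 3.1]
gripper_width: 0.0563
time_s: 26.8
ee_pos: [0.4927, 0.0551, 0.0495]
tcp_rot: [0.752, 0.659, -0.001, 0.001]
ft_force: [1.1, -6.1, 4.8]
gripper_width: 0.0557
slot profile [149, 56, 90, 87, 140, 109, 113, 97, 95]
[ 0.9 -6.3  4.4] [0.4927 0.0551 0.0495]
time_s: 27.1
ee_pos: [0.4928, 0.0553, 0.0496]
tcp_rot: [0.752, 0.66, -0.001, 0.002]
ft_force: [0.2, -8.8, 4.8]
gripper_width: 0.0557
slot profile [111, 54, 87, 161, 144, 113, 115, 94, 94]
[ 0.6 -9.2  4.9] [0.4927 0.0553 0.0495]
```

```bash
python3 -m handwheel '[[[0,0.1,0,0,0],[0,0.1,0,0,0]]]'; python3 look.py pics/r3.png; python3 -m handwheel '[[[0,0.1,0,0,0],[0,0.1,0,0,0]]]'; python3 look.py pics/r4.png
```

```text
time_s: 27.4
ee_pos: [0.4928, 0.0556, 0.0495]
tcp_rot: [0.751, 0.66, -0.002, 0.002]
ft_force: [-0.1, -10.7, 5.0]
gripper_width: 0.0558
slot profile [102, 180, 177, 178, 176, 146, 148, 120, 69]
[  0.3 -11.1   4.1] [0.4928 0.0556 0.0495]
time_s: 27.7
ee_pos: [0.4929, 0.0561, 0.0495]
tcp_rot: [0.751, 0.66, -0.002, 0.002]
ft_force: [0.3, -12.9, 5.3]
gripper_width: 0.0556
slot profile [104, 181, 176, 176, 177, 151, 153, 119, 70]
[  0.5 -12.8   5.3] [0.4929 0.0561 0.0496]
```

At r3 the slot profile turned bright along its whole length (~177), so the flap is fully up. This is the real click, and I'll ease off now and release.

```bash
python3 -m handwheel '[[[0,0,0,0,0],[0,-0.1,0,0,0],[0,-0.2,0,0,0],[0,-0.3,0,0,0],[0,-0.3,0,0,0]]]'; python3 look.py pics/r5.png; python3 -m handwheel '[[[0,-0.1,0,0,0],[0.3,-0.1,0,0,0],[0.6,-0.1,0,0,0],[1,-0.1,0,0,0],[1,-0.1,0,0,0],[1,-0.1,0,0,0],[1,-0.1,0,0,0],[1,-0.1,0,0,0]]]' 20; python3 look.py pics/r6.png;python3 -m handwheel '[[[1,0,0,-1,0],[1,0,0,-3,0],[1,0,0,-7,0],[1,0,0,-12,0],[1,0,0,-17,0],[1,0,0,-20,0],[1,0,0,-20,0]]]'; python3 -m handwheel '[[[1,-5,0,0,0],[1,-10,0,0,0],[1,-15,0,0,0],[1,-20,0,0,0],[1,-24,0,0,0],[1,-24,0,0,0]]]'; python3 look.py pics/r7.png
python3 - <<'E'
from h import *
t=manip.get_image("top")[:,:,::-1].copy();s=cv2.imread("pics/r7.png");s0=cv2.imread("pics/side0.png")
g=cv2.cvtColor(s0,cv2.COLOR_BGR2GRAY)
print("orig",[int(g[v,u]) for u,v in zip(np.linspace(304,297,9).astype(int),np.linspace(236,222,9).astype(int))])
h=cv2.cvtColor(t,cv2.COLOR_BGR2HSV)
k=(((h[...,0]<8)|(h[...,0]>172))&(h[...,1]>170)).astype(np.uint8);k[:200]=0;k[300:]=0;k[:,:220]=0;k[:,345:]=0
nn,l,st,ce=cv2.connectedComponentsWithStats(k)
yaw=1.435;d=np.array([np.cos(yaw),np.sin(yaw),0]);n=np.array([-d[1],d[0],0]);O=np.array([.4808,-.0348,0])+.0505*d
for i in range(1,nn):
    if st[i,4]>60: p=ray("top",ce[i],.09);print(p,"keeper x,y",(p-O)@d,(p-O)@n)
z=lambda im,b,w,hh:cv2.resize(im[b[1]:b[3],b[0]:b[2]],(w,hh),interpolation=cv2.INTER_CUBIC)
r1=np.hstack([z(s,(280,195,325,245),360,400),z(t,(235,212,300,262),440,400)])
r2=np.hstack([z(t,(120,190,520,290),400,100),z(s,(200,150,450,370),227,200)[:100],np.zeros((100,173,3),np.uint8)])
cv2.imwrite("pics/final.png",np.vstack([r1,z(t,(100,190,520,290),800,190)]))
E
```

```text
time_s: 28.38
ee_pos: [0.4926, 0.0541, 0.0495]
tcp_rot: [0.752, 0.66, -0.001, 0.002]
ft_force: [1.3, -9.5, 4.4]
gripper_width: 0.0559
slot profile [103, 181, 174, 173, 179, 151, 114, 122, 67]
[  0.7 -10.    5. ] [0.4925 0.0541 0.0495]
time_s: 29.42
ee_pos: [0.492, 0.0557, 0.0492]
tcp_rot: [0.752, 0.659, -0.0, -0.0]
ft_force: [0.5, -0.6, 0.5]
gripper_width: 0.0853
slot profile [145, 180, 181, 175, 144, 150, 126, 120, 88]
[ 0.4 -0.8  0.3] [0.4921 0.0556 0.0493]
time_s: 30.35
ee_pos: [0.4945, 0.0554, 0.2536]
tcp_rot: [0.752, 0.659, 0.003, 0.003]
ft_force: [-0.3, -0.5, -0.3]
gripper_width: 0.0855
time_s: 31.1
ee_pos: [0.4593, -0.1842, 0.2475]
tcp_rot: [0.753, 0.658, -0.001, -0.001]
ft_force: [-0.5, 0.1, -0.9]
gripper_width: 0.0852
slot profile [197, 240, 237, 238, 239, 237, 240, 160, 102]
[ 0.3  0.1 -0.1] [ 0.4596 -0.1827  0.2476]
orig [179, 228, 229, 227, 227, 225, 227, 227, 168]
[0.4925029  0.05051999 0.09      ] keeper x,y 0.03561885072701286 -4.460086258108673e-05
```

View pics/final.png

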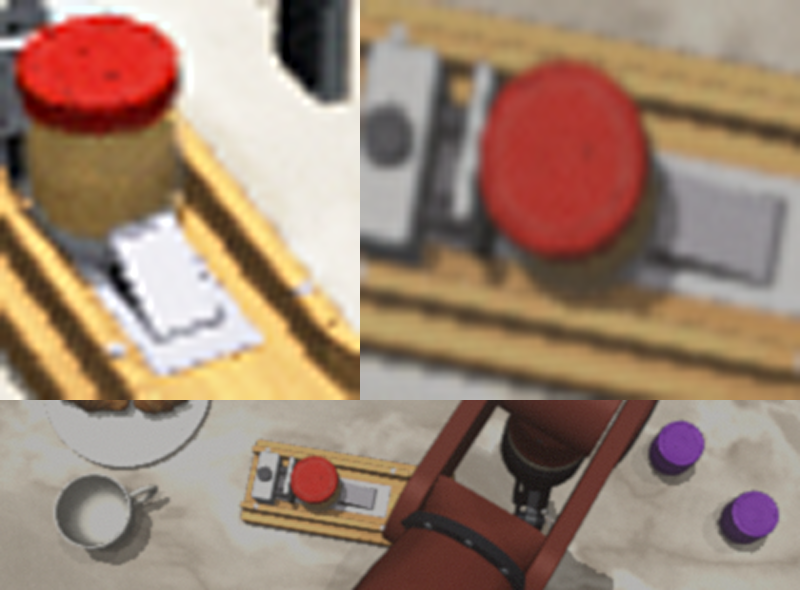

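The flap at (165,275) is fully up behind the jar, just as in the starting picture, and the jar is upright and centred. Handing in.

```bash
python3 -c "
from station import manip
print(manip.job_done())"
```

```text
the job is handed in; nothing more can be done
None
```

The honey jar is stored in the keeper, caught between the raised pawl and the buffer, and the job was handed in at about 31 s of the 56 s allowed. No verdict is reported.

**What I did:** I gripped the red-lidded jar, set it in the mouth and slid it along the lane onto the buffer. I released it too early the first time. The pawl was only half up against the tapered foot, which showed in the pictures afterwards. I went back, regripped slightly lower and pushed on. The flap then snapped fully up at about 11 N measured push; the highest reading in the whole job was about 13 N. I eased off and let go.

**Last checks:**
- **Pawl:** it looks fully up behind the jar, the same as in the starting picture.
- **Jar position:** it stands upright at keeper x ≈ 0.036 m, y ≈ 0.000 m, measured from the top camera.
- **Robot:** the gripper is open, about 25 cm up and clear of everything, and the wrist force is near 0.

**Not confirmed:**
- **Buffer depth:** I could not measure it directly. From the push forces I estimated at most about 4 to 5 mm.
- **First click reading:** the force drop and the felt resistance suggested a click too early; the pictures disagreed and were right.
- **Bystanders:** in the last picture the teacup looks undisturbed. The arm hides the clip-top jar and the salt pot there. The force readings never showed contact with them, and the carried jar passed about 4 cm above the clip-top jar.

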